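# Load a collar on the spring stage and hold it in the light gate

### The arm

A 6-joint arm with a two-finger parallel gripper is mounted at the origin on the work surface. World frame = base frame: x ahead of the robot, y to its left, z up, the work surface at z = 0. Lengths are in m, angles in rad, forces in N, time in s.
With the tool pointing down it reaches from about 0.375 to 0.975 m from the base axis. Payload 3.8 kg.
Tool frame: the origin (TCP) lies midway between the tips of the shut fingers; the grasp point (between the pads) lies 19 mm behind it (bot.grip_point_offset is the z of the grasp point in the tool frame, in m); z points along the fingers, y is the line along which they close (so a half turn about z gives the same grasp; the last joint's range is limited). The gripper opens to 85 mm and grips with 20 to 120 N. Pads are 22 mm wide; open, the fingers measure 114 mm over their backs; the gripper's body (76 mm by 85 mm) begins 54 mm behind the grasp point. The pads swing forward as they close: fully open they stand 13 mm farther back than shut.
Start: joints at [-1.262, 0.264, 1.604, -0, 1.274, -0.037], TCP at [0.229, -0.635, 0.207] pointing down, gripper open.
Joint ranges: [-2.63, 2.63], [-0.94, 2.18], [0.31, 2.57], [-1.31, 4.45], [0, 2.66], [-2.55, 2.55]. Speed limits (rad/s): [2.57, 2.57, 3.14, 3.14, 3.14, 3.14].

### API

Orientations are given as a rotation vector (axis times angle).
In Python, from workcell import sensors, optics, order, bot gives the robot as it stands.
- The arm moves only by the tool play_rows, never from a script. Its argument "commands" is a list of rows, each a list of 6 numbers: the shift along the tool's x, y, z in cm, then the turn, a rotation vector about the tool's x, y, z in rad. In form: [[dx, dy, dz, wx, wy, wz], ...]. A call has 1 to 5 rows; each row shifts and turns the commanded pose from where the row before left it, along the tool's axes as they then stand; what a row does not reach is not made up. A row lasts 1/12 s, in which the tool goes at most 41.7 mm and 7.16 degrees, less where a joint would pass 70% of its speed; a pose out of reach is approached as far as the arm can. A call with a gripper value outside its range is refused whole. "grip" is the closure, from 0 (fully open) to 1 (shut), set as the call begins (left out, the last holds). The fingers move at their own pace and stop on an object; "force" is the grip in N (left out, the last holds). Time passes only in rows, so rows that do not move let the fingers close. It gives the time, the measured TCP pose, the force, the opening and the grip force at its end, in the units of the state.
- sensors.read_state(): the state, without advancing time (a new reading comes with each control period).
- optics.read_camera(name): name is "scene" or "top" or "wrist"; returns the picture (400x640x3 uint8, red, green, blue); there is no depth.
- optics.camera_info(name): a dict with "mtx" (3x3 intrinsics, pixels), "R" (3x3) and "t" (3): a world point X has camera coordinates R X + t. Camera axes: x right, y down, z forward; pixel columns grow to the right and rows downward; lengths in m; the calibration is good to about 2 mm. A picture is of the moment at which its call begins: read the wrist's pose just before it. camera_info takes no time and is no camera call; for the wrist camera it gives the pose at the moment of the call.
- order.finish_job(): hands the job in; it is judged then, once.
The state is a dict: "time": time; "q": joint angles; "joint_vel": joint speeds; "joint_torque": joint torques, N m; "tool_pos": TCP position; "tcp_rot": TCP orientation; "wrist_force": force on the tool from outside, world axes, zero at the start; "torque": the same for the moment, N m; "width": opening from 0.0 (shut) to 1.0 (fully open); "grip_force": force on a finger pad.
Only numpy, scipy, OpenCV 4.12 (cv2) and the standard library are available. Lean on these libraries where they do the work, as an engineer would, in place of code of your own. Each camera call takes 0.05 s, during which the arm holds its last target. There are 200 camera calls.

### The job

Set the tall grooved steel collar over the post of the measuring stage so that it sits flat on the deck, and let go of it. Then pull the spring-return stage out by its black handle until the post is level with the white lines on the two housings of the light gate, within 4 mm, and finish while holding it there: do not let go of the handle. Leave the gate where it is clamped and the other things on the table alone.

Things in the scene. Friction and masses are not known exactly. Their poses are not given: they have to be found in the camera images.
- collar_mid (a point): The tall plain-steel collar, standing on its end: outside diameter 44 mm, height 34 mm, through bore 24 mm, with an 8 mm wide, 2.5 mm deep dark groove round its middle; both ends alike; 0.2 to 0.35 kg. This point is its centre, half-way up on its axis; z along the axis.
- collar: The same collar (44 mm diameter, 34 mm high); origin at the centre of its underside.
- low_ring: The other, low steel ring, a bystander: outside diameter 44 mm, bore 24 mm, only 16 mm high, no groove. Origin at the centre of its underside. Which of the two rings stands nearer the robot varies.
- post_foot (a point): Centre of the foot of the stage's upright post, on the flat steel deck (80 mm wide, 40 mm above the table). Post: diameter 16 mm, straight for 10 mm, then a cone, 18 mm high in all; the collar fits over it with 4 mm play all round and rests on the deck. x along the travel, away from the handle (pull is -x); z up. Short black lines on the deck either side mark its centre. Moves with the stage.
- gate_mid (a point): Light gate: two dark housings, 30 mm along the travel, 34 mm wide, tops 86 mm above the table, one each side of the stage, inner faces 110 mm apart, a white line across each top. This point is midway between the lines; axes as post_foot. Clamped 60 to 100 mm from the post's home towards the handle. Post at the mark: post_foot has x = 0 in this frame.
- stage: The spring-return stage (steel deck 215 mm long, 80 mm wide, top 40 mm above the table, with post and handle). It slides only along its own x: pulled towards -x, up to 130 mm. A spring draws it home: about 3 N at home, 0.8 N more for each 10 mm (about 11 N at 100 mm); it goes back when let go. Origin at table height under the post; z up.
- handle_top (a point): Centre of the top edge of the pull handle, 85 mm above the table. The handle is a black plate upright on the stage's front end: 14 mm thick along the travel, 56 mm wide across, foot 26 mm above the table. x along the travel (pull towards -x), z up. 163 mm from the post, towards -x. Deck (40 mm high) behind it; nothing taller within 40 mm of its front and back faces.
- loupe: Bystander: black eyepiece loupe, 38 mm across, 40 mm high; origin under its centre.
- screwdriver: Bystander: screwdriver lying on the table; origin under its middle, x along it.
- brush: Bystander: brush lying on the table; origin under its middle, x along it.
- jar: Bystander: jar 52 mm across, 70 mm high; origin under its centre.
- vblock: Bystander: dark steel V-block 60 x 45 mm, 42 mm high; origin under its centre.
There are look-alikes about, which are no part of the job. What is shaped like the collar but brown or pink is not meant.

How it is judged:
On the way:
1. the collar sits flat on the deck over the post, let go, with the stage still at home (horizontal distance between collar_mid and post_foot below 0.007 m and z of collar_mid in the frame of post_foot between 0.014 and 0.02 m and angle between the z axis of collar_mid and the z axis of post_foot, either way round below 0.1 rad and contact force between the fingers and collar below 0.5 N and distance of post_foot from where it was at the start of the episode below 0.015 m), for 0.2 s.
At the end, for the whole second after the job is handed in: The collar sits upright on the deck over the post (centre within 7 mm), untouched by the fingers; the fingers hold the handle (over 2 N, grasp point within 55 mm of its top centre); the stage is still, its post within 4 mm of the gate's white lines; the gate has moved less than 4 mm (horizontal distance between collar_mid and post_foot below 0.007 m and z of collar_mid in the frame of post_foot between 0.014 and 0.02 m and angle between the z axis of collar_mid and the z axis of post_foot, either way round below 0.1 rad and contact force between the fingers and collar below 0.5 N and x of post_foot in the frame of gate_mid between -0.004 and 0.004 m and linear speed of stage below 0.01 m/s and contact force between the fingers and stage above 2 N and distance between the grasp point and handle_top below 0.055 m and distance of gate_mid from where it was at the start of the episode below 0.004 m); the arm keeps its last pose, push and grip.
It fails at once if a bystander is moved by more than 30 mm (distance of any of low_ring, loupe, screwdriver, brush, jar, vblock from where it was at the start of the episode above 0.03 m).
It fails at once if the light gate is shifted by more than 4 mm (distance of gate_mid from where it was at the start of the episode above 0.004 m).
It also fails if it takes over 51 s, if anything falls off the work surface, if the arm or the gripper's body presses on something with over 40 N, if the wrist force passes 120 N, or if a joint passes its speed limit or range.

## Working session

There is one attempt and no reset: what is moved stays moved. The work goes in short steps, Python scripts to look and compute and a tool call to move; the robot and the scene stay as the last step left them, time stands still between calls to the robot, and variables do not carry over. Pictures are saved under pics/ and viewed, at most 10 in all, crops included, and the job is handed in when it is done.

Besides the shell and the picture viewer there is one more tool, called in YAML: its name, and indented under it one key for each argument. play_rows: Moves the arm, as the interface text tells. Its arguments: {"type":"object","properties":{"commands":{"type":"array","items":{"type":"array","items":{"type":"number"}}},"grip":{"type":"number"},"force":{"type":"number"}},"required":["commands"]}

```bash
mkdir -p pics; cat > h.py <<'E'
import numpy as np, cv2
from workcell import sensors, optics, order, bot
from scipy.spatial.transform import Rotation as Ro
def snap(n,f):
    ci=optics.camera_info(n); im=optics.read_camera(n); cv2.imwrite(f'pics/{f}.png',im[:,:,::-1]); np.savez(f'pics/{f}.npz',**{k:np.array(ci[k]) for k in('mtx','R','t')}); return im,ci
def load(f):
    d=np.load(f'pics/{f}.npz'); return {k:d[k] for k in d}
def up(ci,u,v,z):
    R=np.array(ci['R']);t=np.array(ci['t']);c=-R.T@t
    d=R.T@np.linalg.solve(np.array(ci['mtx']),[u,v,1.]); return c+d*(z-c[2])/d[2]
def proj(ci,X):
    p=np.array(ci['mtx'])@(np.array(ci['R'])@np.array(X)+np.array(ci['t'])); return p[:2]/p[2]
E
python3 - <<'E'
from h import *
for n in('scene','top'):
    im,ci=snap(n,n+'0'); print(n,-np.array(ci['R']).T@ci['t'])
print(bot.grip_point_offset,sensors.read_state())
E
```

```text
scene [ 1.09716499 -0.82909506  0.75768328]
top [ 0.30193832 -0.0745497   1.2875412 ]
-0.0187 {'time': 0.1, 'q': array([-1.26190057e+00,  2.64728146e-01,  1.60526199e+00, -7.16676855e-07,
        1.27367954e+00, -3.69153496e-02]), 'joint_vel': array([-0.00027864, -0.00063045, -0.00236421,  0.00213962, -0.00160678,
       -0.00022115]), 'joint_torque': array([-3.98354996e-05, -5.16705716e+01, -3.68590629e+01, -8.55704729e-05,
        6.27002286e-03,  1.06658405e-05]), 'tool_pos': array([ 0.22856832, -0.63436206,  0.20563938]), 'tcp_rot': array([-3.09272133e+00, -5.40142543e-01,  4.43088960e-04]), 'wrist_force': array([-0.31856565, -0.52641741,  1.31844076]), 'torque': array([-0.01634635, -0.0120704 ,  0.01040132]), 'grip_force': 0.0, 'width': 1.000397493257016}
```

View pics/top0.png

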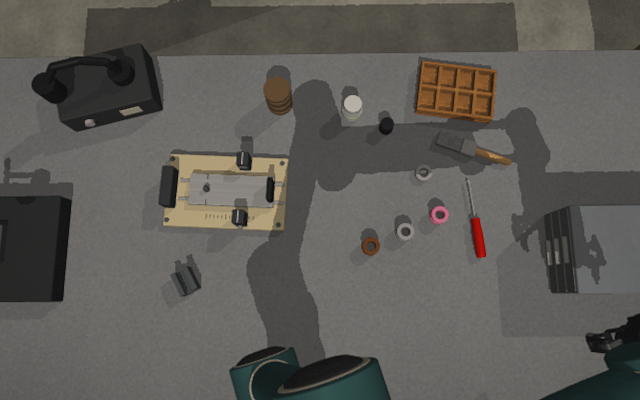

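View pics/scene0.png

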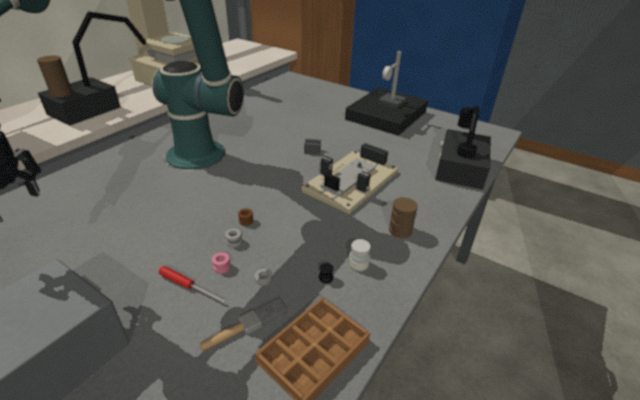

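Candidates, in top-view pixels:
- Grey ring at (405,231)
- Grey ring at (423,172)
- Brown ring at (370,246), ruled out by colour
- Pink ring at (440,214), ruled out by colour

The grey ring at (405,231), which is (233,237) in the scene view, looks taller and so fits the collar. I'll confirm it with one enlarged crop.

```bash
python3 - <<'E'
from h import *
s=cv2.imread('pics/scene0.png');t=cv2.imread('pics/top0.png')
z=lambda im,x,y,w,h:cv2.resize(im[y:y+h,x:x+w],(400,300),interpolation=cv2.INTER_CUBIC)
cv2.imwrite('pics/c1.png',np.vstack([np.hstack([z(s,200,200,100,75+15)[:, :],z(t,360,160,110,83)]),np.hstack([z(t,150,140,150,112),z(s,300,135,100,75)])]))
T=load('top0');S=load('scene0')
for n,u,v,h in[('A',405,230,.034),('B',423,172,.016),('B34',423,172,.034),('post',207,187,.058),('handle',269.5,189,.085),('h1',244,156,.086),('h2',239,214,.086),('vblock',187,278,.042)]:
    X=up(T,u,v,h);print(n,X.round(3),'scene px',proj(S,X).round(0))
E
```

```text
A [ 0.456 -0.268  0.034] scene px [233. 233.]
B [ 0.608 -0.324  0.016] scene px [263. 274.]
B34 [ 0.604 -0.32   0.034] scene px [262. 267.]
post [0.565 0.225 0.058] scene px [358. 162.]
handle [0.553 0.065 0.085] scene px [330. 175.]
h1 [0.637 0.129 0.086] scene px [364. 175.]
h2 [0.492 0.138 0.086] scene px [327. 159.]
vblock [0.342 0.269 0.042] scene px [312. 143.]
```

View pics/c1.png

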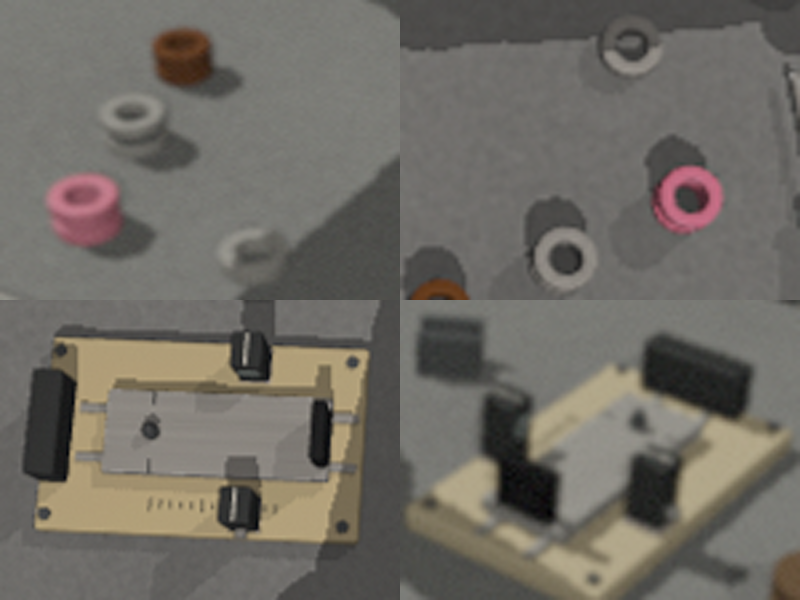

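The crop confirms it: the grey ring at (405,231) is tall with a dark middle groove, so it is the collar, at about (0.456,-0.268). The ring at (423,172) is the low one. The stage pulls towards about -y. I'm moving over the collar now.

play_rows:
  commands:
    - [3.07,-2.43,0,0,0,0]
    - [3.07,-2.43,0,0,0,0]
    - [3.07,-2.43,0,0,0,0]
    - [3.07,-2.43,0,0,0,0]
    - [3.07,-2.43,0,0,0,0]
  grip: 0
  force: 40

```text
time: 0.52
tool_pos: [0.3323, -0.4668, 0.2062]
tcp_rot: [-3.094, -0.539, 0.0]
wrist_force: [0.7, -0.9, 0.2]
width: 0.998
grip_force: 0.0
```

play_rows:
  commands:
    - [3.07,-2.43,0,0,0,0]
    - [3.07,-2.43,0,0,0,0]
    - [3.07,-2.43,0,0,0,0]
    - [3.07,-2.43,0,0,0,0]
    - [3.07,-2.43,0,0,0,0]

```text
time: 0.93
tool_pos: [0.4356, -0.3004, 0.2065]
tcp_rot: [-3.094, -0.54, 0.001]
wrist_force: [0.6, -0.9, -0.6]
width: 1.0
grip_force: 0.0
```

play_rows:
  commands:
    - [2.5,-2.4,0,0,0,0]
    - [0,0,0,0,0,0.104]
    - [0,0,0,0,0,0.104]
    - [0,0,0,0,0,0.104]
    - [0,0,0,0,0,0.104]

```text
time: 1.35
tool_pos: [0.4505, -0.2705, 0.2064]
tcp_rot: [-3.139, 0.116, 0.001]
wrist_force: [-0.3, 1.6, 0.1]
width: 0.999
grip_force: 0.0
```

```bash
python3 - <<'E'
from h import *
s=sensors.read_state();im,ci=snap('wrist','w1')
R=Ro.from_rotvec(s['tcp_rot']).as_matrix()
print(s['time'],s['tool_pos'],R.round(3),s['q'],s['wrist_force'])
print('cam in tool',R.T@(-np.array(ci['R']).T@ci['t']-s['tool_pos']),(np.array(ci['R'])@R).round(2))
E
```

```text
1.35 [ 0.45051195 -0.270516    0.20635541] [[ 0.997 -0.074 -0.001]
 [-0.074 -0.997  0.   ]
 [-0.001 -0.    -1.   ]] [-5.88101607e-01 -1.90798251e-02  1.92072448e+00 -9.05764423e-05
  1.24093929e+00  1.05685133e+00] [-0.33767772  1.59322238  0.05016424]
cam in tool [ 0.06482351  0.0005889  -0.16699931] [[-0.    1.   -0.  ]
 [-0.97 -0.   -0.26]
 [-0.26  0.    0.97]]
```

View pics/w1.png

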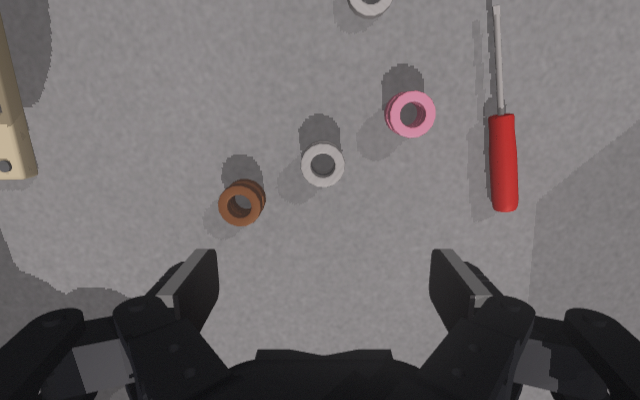

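The wrist view shows the grey collar with its top centred near (323,165), between the brown ring (241,203) and the pink one (411,114). I'll fit its outline for a precise position.

```bash
cat >> h.py <<'E'
def ring(f,u,v,z,r=40,thr=135):
    "top ring outline -> ellipse centre px, size, world at height z"
    g=cv2.cvtColor(cv2.imread(f'pics/{f}.png'),cv2.COLOR_BGR2GRAY); u0,v0=int(u)-r,int(v)-r
    m=(cv2.GaussianBlur(g,(3,3),0)[v0:v0+2*r,u0:u0+2*r]>thr).astype(np.uint8)
    c=max(cv2.findContours(m,cv2.RETR_EXTERNAL,cv2.CHAIN_APPROX_NONE)[0],key=cv2.contourArea)
    e=cv2.fitEllipse(cv2.convexHull(c)); p=np.array(e[0])+[u0,v0]; return p,e[1],up(load(f),*p,z)
E
python3 - <<'E'
from h import *
for thr in(135,150,165): print(ring('w1',323,165,.034,thr=thr))
p,e,X=ring('w1',323,165,.034,thr=150); ci=load('w1'); f=ci['mtx'][0,0]; d=(ci['R']@X+ci['t'])[2]; print('expected dia px',.044*f/d, ring('top0',405,231,.034,r=14,thr=150))
s=sensors.read_state();R=Ro.from_rotvec(s['tcp_rot']).as_matrix();print('tool delta cm',R.T@(X-s['tool_pos'])*100)
E
```

```text
(array([333.73706436, 170.64469528]), (56.21320724487305, 66.56143951416016), array([ 0.44902899, -0.28090678,  0.034     ]))
(array([322.64681244, 165.48194504]), (41.94711685180664, 42.046871185302734), array([ 0.45492636, -0.2704778 ,  0.034     ]))
(array([322.44669724, 183.23696899]), (4.511929035186768, 12.770894050598145), array([ 0.43725784, -0.26895252,  0.034     ]))Traceback (most recent call last):
  File "<stdin>", line 3, in <module>
  File "h.py", line 17, in ring
    c=max(cv2.findContours(m,cv2.RETR_EXTERNAL,cv2.CHAIN_APPROX_NONE)[0],key=cv2.contourArea)
ValueError: max() iterable argument is empty
```

play_rows:
  commands:
    - [0.46,0,3.5,0,0,0]
    - [0,0,3.9,0,0,0]
    - [0,0,3.9,0,0,0]
    - [0,0,3.0,0,0,0]
    - [0,0,2.0,0,0,0]

```text
time: 1.82
tool_pos: [0.4525, -0.2699, 0.0398]
tcp_rot: [-3.137, 0.107, 0.008]
wrist_force: [-0.3, 0.3, 0.1]
width: 0.999
grip_force: 0.0
```

```bash
python3 - <<'E'
from h import *
s=sensors.read_state();R=Ro.from_rotvec(s['tcp_rot']).as_matrix()
im,ci=snap('wrist','w2'); print(s['tool_pos'],'expect px',proj(ci,[.455,-.2705,.034]))
E
```

```text
[ 0.45249579 -0.26992648  0.03978628] expect px [323.28869382 225.55840683]
```

View pics/w2.png

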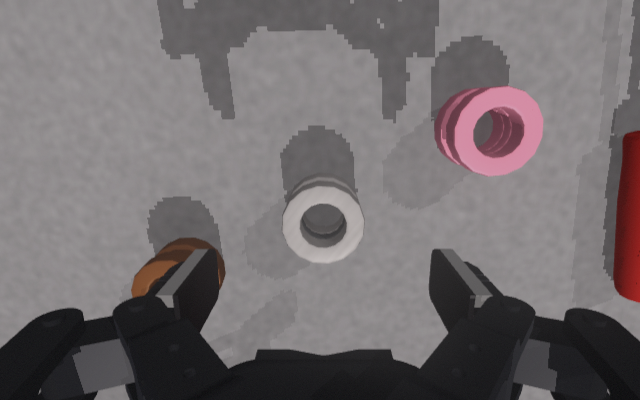

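```bash
python3 - <<'E'
from h import *
s=sensors.read_state();R=Ro.from_rotvec(s['tcp_rot']).as_matrix()
b=up(load('w1'),241,203,.034)
p,e,X=ring('w2',323,223,.034,r=50,thr=165);print(s['tool_pos'],p,e,X)
print('brown in tool cm',R.T@(b-s['tool_pos'])*100,'collar',R.T@(X-s['tool_pos'])*100)
p,e,X=ring('w2',323,223,.034,r=50,thr=180);print(p,e,X)
E
```

```text
[ 0.4503876  -0.26856574  0.03669736] [323.33023453 225.45695496] (74.19088745117188, 78.28496551513672) [ 0.45505428 -0.27052532  0.034     ]
brown in tool cm [-3.28528552 -8.04465491  0.34537611] collar [0.48149092 0.16520265 0.26421789]
[331.97866821 248.83322906] (22.603384017944336, 46.87863540649414) [ 0.44166635 -0.27419271  0.034     ]
```

play_rows:
  commands:
    - [0.35,0.05,0,0,0,0]
    - [0,0,0,0,0,0]
    - [0,0,0,0,0,0]
  grip: 0.15

```text
time: 2.12
tool_pos: [0.4606, -0.2736, 0.046]
tcp_rot: [3.138, -0.109, 0.005]
wrist_force: [1.0, 0.0, 0.8]
width: 0.849
grip_force: 0.0
```

play_rows:
  commands:
    - [0,0,0,0,0,0]
    - [0,0,0,0,0,0]
    - [0,0,0,0,0,0]
    - [0,0,0,0,0,0]

```text
time: 2.45
tool_pos: [0.4591, -0.2727, 0.0448]
tcp_rot: [3.139, -0.11, 0.002]
wrist_force: [-0.3, 0.4, -0.1]
width: 0.852
grip_force: 0.0
```

```bash
python3 - <<'E'
from h import *
for i in range(3):
    s=sensors.read_state();im,ci=snap('wrist','w3');R=Ro.from_rotvec(s['tcp_rot']).as_matrix()
    p,e,X=ring('w3',323,223,.034,r=50,thr=165);print(s['tool_pos'],p,e,X, 'rel',R.T@(X-s['tool_pos'])*100)
E
```

```text
[ 0.45913834 -0.27271484  0.04477798] [318.85585022 234.27872467] (71.90377807617188, 75.7579116821289) [ 0.45513285 -0.27047456  0.034     ] rel [-0.41667126 -0.19625513  1.07710037]
[ 0.4589829  -0.27257415  0.04452255] [319.09859467 234.12217331] (71.94692993164062, 76.12355041503906) [ 0.45512026 -0.27049438  0.034     ] rel [-0.40087442 -0.1809339   1.05178786]
[ 0.45881441 -0.27247354  0.04429725] [319.20224762 233.94668198] (72.34819030761719, 76.08773040771484) [ 0.45515322 -0.27046907  0.034     ] rel [-0.37985309 -0.17463053  1.02945139]
```

play_rows:
  commands:
    - [-0.2,-0.1,0.5,0,0,0]
    - [-0.15,-0.05,0.8,0,0,0]
    - [0,0,0.8,0,0,0]
    - [0,0,0.7,0,0,0]
    - [0,0,0.5,0,0,0]

```text
time: 3.02
tool_pos: [0.4543, -0.27, 0.0091]
tcp_rot: [-3.138, 0.11, 0.003]
wrist_force: [-0.4, -0.0, -0.9]
width: 0.853
grip_force: 0.0
```

play_rows:
  commands:
    - [0,0,0,0,0,0]
    - [0,0,0,0,0,0]
    - [0,0,0,0,0,0]
    - [0,0,0,0,0,0]

```text
time: 3.35
tool_pos: [0.4557, -0.2709, 0.0112]
tcp_rot: [3.139, -0.11, 0.001]
wrist_force: [0.3, -0.2, 0.1]
width: 0.849
grip_force: 0.0
```

Centred within 1 mm, so I'll grip.

play_rows:
  commands:
    - [0,0,0,0,0,0]
    - [0,0,0,0,0,0]
    - [0,0,0,0,0,0]
    - [0,0,0,0,0,0]
    - [0,0,0,0,0,0]
  grip: 1
  force: 50

```text
time: 3.77
tool_pos: [0.4553, -0.2707, 0.011]
tcp_rot: [3.14, -0.11, 0.0]
wrist_force: [-0.1, -0.9, -0.1]
width: 0.14
grip_force: 0.0
```

play_rows:
  commands:
    - [0,0,-0.5,0,0,0]
    - [0,0,-1.5,0,0,0]
    - [0,0,-3,0,0,0]
    - [0,0,-3,0,0,0]
    - [0,0,-3,0,0,0]

```text
time: 4.18
tool_pos: [0.4548, -0.2703, 0.122]
tcp_rot: [-3.139, 0.11, 0.001]
wrist_force: [0.5, -0.0, 0.2]
width: 0.002
grip_force: 0.0
```

play_rows:
  commands:
    - [0,0,-3,0,0,0]
    - [0,0,-1.5,0,0,0]
    - [0,0,-0.5,0,0,0]
    - [0,0,0,0,0,0]
    - [0,0,0,0,0,0]

```text
time: 4.6
tool_pos: [0.4548, -0.2703, 0.1701]
tcp_rot: [-3.139, 0.11, 0.001]
wrist_force: [0.1, 0.9, -0.3]
width: -0.003
grip_force: 0.0
```

```bash
python3 - <<'E'
from h import *
s=sensors.read_state();im,ci=snap('wrist','w4');R=Ro.from_rotvec(s['tcp_rot']).as_matrix();print(s['tool_pos'],s['width'],s['wrist_force'],R.round(3))
# expected top of collar: same relation as at grasp
X=np.array(s['tool_pos'])+[0,0,.034-.0112]; print('expect px',proj(ci,X))
p,e,Y=ring('w4',*proj(ci,X),X[2],r=60,thr=165);print(p,e,Y,'rel tool mm',R.T@(Y-s['tool_pos'])*1e3)
E
```

```text
[ 0.45477229 -0.27027337  0.1701145 ] -0.00337705956953313 [ 0.05866178  0.88023123 -0.28767698] [[ 0.998 -0.07  -0.001]
 [-0.07  -0.998  0.001]
 [-0.001 -0.001 -1.   ]]
expect px [322.17205199 253.04846651]
[322.9437294 187.843894 ] (24.497661590576172, 35.61616897583008) [ 0.48438039 -0.27271607  0.1929145 ] rel tool mm [ 29.68603443   0.34835723 -22.82684349]
```

View pics/w4.png

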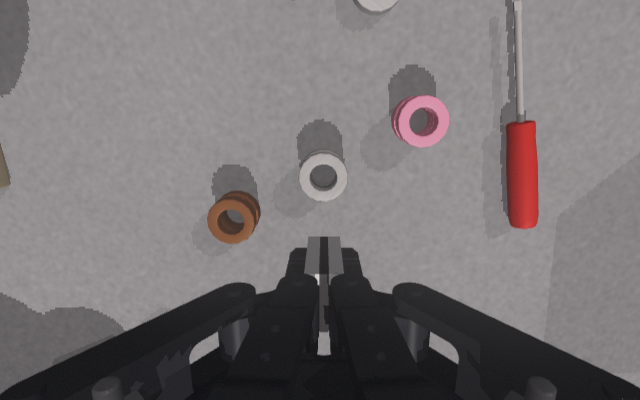

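```bash
python3 - <<'E'
from h import *
s=sensors.read_state();ci=load('w4');R=Ro.from_rotvec(s['tcp_rot']).as_matrix()
print('TCP px',proj(ci,s['tool_pos']),'grasp',proj(ci,s['tool_pos']-.0187*R[:,2]))
print(ring('w4',323,177,.034,r=40,thr=150), ci['mtx'][0,0])
print(ring('w4',323,177,.034,r=40,thr=165))
E
```

```text
TCP px [321.82429133 234.64927404] grasp [321.66755076 249.53338719]
(array([323.19868088, 177.47009277]), (47.20833969116211, 47.84210205078125), array([ 0.45496869, -0.27051976,  0.034     ])) 352.6166176681299
(array([323.17711639, 177.37997437]), (45.58232498168945, 45.7891960144043), array([ 0.45505059, -0.27050658,  0.034     ]))
```

The wrist view shows the fingers shut and empty at (323,240), with the collar still standing untouched at (323,177). The grip missed, even though the measured position agrees across all views. I'll go down again in steps and take pictures at the collar before closing.

play_rows:
  commands:
    - [0,0,1,0,0,0]
    - [0,0,3,0,0,0]
    - [0,0,3.5,0,0,0]
    - [0,0,3,0,0,0]
    - [0,0,1.0,0,0,0]
  grip: 0.15

```text
time: 5.07
tool_pos: [0.4501, -0.2673, 0.0487]
tcp_rot: [-3.133, 0.11, 0.016]
wrist_force: [-1.8, 1.8, -1.3]
width: 0.713
grip_force: 0.0
```

play_rows:
  commands:
    - [0,0,1,0,0,0]
    - [0,0,1.5,0,0,0]
    - [0,0,1.5,0,0,0]
    - [0,0,0.5,0,0,0]
    - [0,0,0,0,0,0]

```text
time: 5.48
tool_pos: [0.4546, -0.2702, 0.0098]
tcp_rot: [-3.138, 0.11, 0.003]
wrist_force: [0.3, -0.3, -0.4]
width: 0.851
grip_force: 0.0
```

play_rows:
  commands:
    - [0,0,0,0,0,0]
    - [0,0,0,0,0,0]
    - [0,0,0,0,0,0]

```text
time: 5.73
tool_pos: [0.4564, -0.2713, 0.0122]
tcp_rot: [3.138, -0.11, 0.003]
wrist_force: [0.1, -0.2, -0.7]
width: 0.849
grip_force: 0.0
```

```bash
python3 - <<'E'
from h import *
s=sensors.read_state();print(s['time'],s['tool_pos'],s['width'],s['wrist_force'])
im,ci=snap('wrist','w5');sc,cs=snap('scene','s5')
R=Ro.from_rotvec(s['tcp_rot']).as_matrix()
print('proj collar',proj(ci,[.455,-.2705,.034]),'tcp scene',proj(cs,s['tool_pos']),'collar scene',proj(cs,[.455,-.2705,.034]))
a=cv2.resize(sc[170:290,150:310],(800,600),interpolation=cv2.INTER_CUBIC)
o=np.hstack([cv2.resize(im,(400,250)),cv2.resize(a,(400,300))[:250]]);cv2.imwrite('pics/c5.png',o[:,:,::-1])
E
```

```text
5.7333 [ 0.45638181 -0.27131683  0.01223539] 0.8494536856648637 [ 0.11701039 -0.22024674 -0.69510036]
proj collar [320.66703538 254.89597078] tcp scene [233.18045633 239.38412315] collar scene [232.21765357 233.05671261]
```

View pics/c5.png

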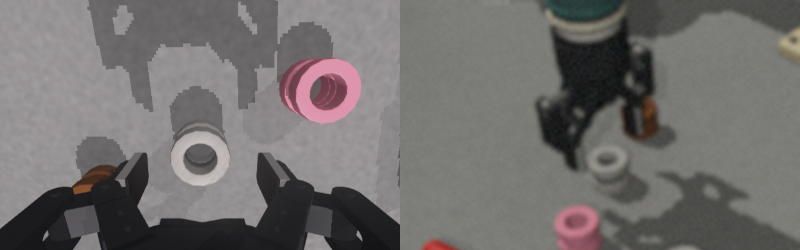

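The pictures disagree with the reported tool z. The finger-tip shadows in the left crop lie about a collar height ahead of the tips. In the scene crop the fingers end above the collar. So the real tips stand roughly 25–30 mm higher than the stated TCP suggests. I'll go lower in small steps and watch the force.

play_rows:
  commands:
    - [-0.1,0,0.5,0,0,0]
    - [0,0,0.5,0,0,0]
    - [0,0,0.5,0,0,0]
    - [0,0,0,0,0,0]
    - [0,0,0,0,0,0]

```text
time: 6.25
tool_pos: [0.4536, -0.2701, -0.005]
tcp_rot: [-3.139, 0.11, 0.002]
wrist_force: [-0.6, -0.2, -0.6]
width: 0.85
grip_force: 0.0
```

play_rows:
  commands:
    - [0,0,0.4,0,0,0]
    - [0,0,0.3,0,0,0]
    - [0,0,0,0,0,0]
    - [0,0,0,0,0,0]
    - [0,0,0,0,0,0]

```text
time: 6.67
tool_pos: [0.4543, -0.2706, -0.0111]
tcp_rot: [3.14, -0.11, -0.0]
wrist_force: [-0.4, -0.3, 0.6]
width: 0.845
grip_force: 0.0
```

```bash
python3 - <<'E'
from h import *
s=sensors.read_state();print(s['time'],s['tool_pos'],s['width'],s['wrist_force'])
im,ci=snap('wrist','w6');sc,cs=snap('scene','s6');t,_=snap('top','t6')
R=Ro.from_rotvec(s['tcp_rot']).as_matrix()
print(proj(ci,[.455,-.2705,.034]),'tip fronts if d=0,25mm',[proj(ci,s['tool_pos']+R@[.011,y,-d-.011]).round(0) for d in(0,.025) for y in(-.036,.036)])
a=cv2.resize(sc[170:290,150:310],(400,300),interpolation=cv2.INTER_CUBIC)
b=cv2.resize(t[180:280,340:470],(400,300),interpolation=cv2.INTER_CUBIC)
o=np.vstack([np.hstack([a,b]),np.hstack([cv2.resize(im,(400,250)),cv2.resize(im[150:350,160:480],(400,250))])]);cv2.imwrite('pics/c6.png',o[:,:,::-1])
E
```

```text
6.6667 [ 0.45431707 -0.27059459 -0.01112897] 0.8453797577981622 [-0.36351948 -0.27724956  0.63838936]
[321.7104448  275.73817393] tip fronts if d=0,25mm [array([245., 221.]), array([399., 221.]), array([232., 241.]), array([413., 241.])]
```

View pics/c6.png

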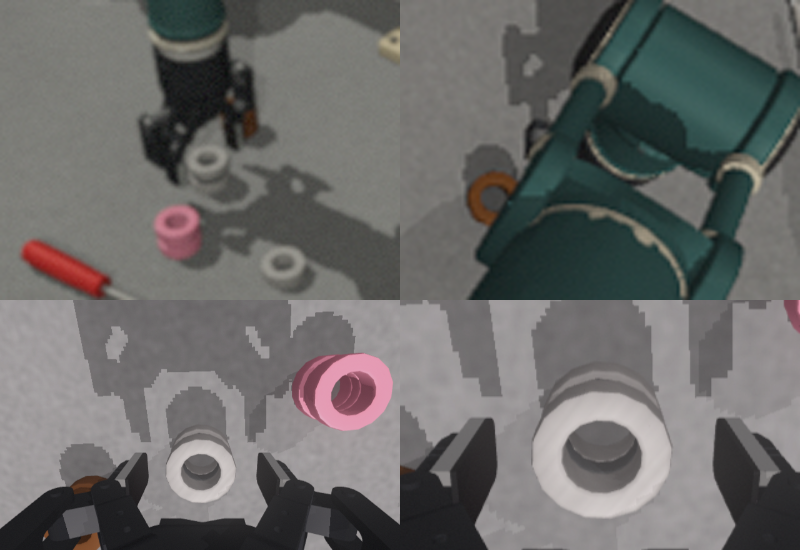

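The collar at (322,276) stands centred between the pads and the tips are just below its top, with no contact. The real tip offset is about 28 mm. I'll go down another 10 mm and close.

play_rows:
  commands:
    - [0.05,0,0.4,0,0,0]
    - [0,0,0.4,0,0,0]
    - [0,0,0.2,0,0,0]
    - [0,0,0,0,0,0]
    - [0,0,0,0,0,0]

```text
time: 7.23
tool_pos: [0.4544, -0.2704, -0.0216]
tcp_rot: [-3.139, 0.11, 0.001]
wrist_force: [-0.5, 0.6, 0.6]
width: 0.845
grip_force: 0.0
```

play_rows:
  commands:
    - [0,0,0,0,0,0]
    - [0,0,0,0,0,0]
    - [0,0,0,0,0,0]
    - [0,0,0,0,0,0]
    - [0,0,0,0,0,0]
  grip: 1
  force: 50

```text
time: 7.65
tool_pos: [0.4552, -0.2708, -0.0207]
tcp_rot: [3.139, -0.11, 0.001]
wrist_force: [1.0, 0.7, 1.3]
width: 0.491
grip_force: 51.3
```

Gripped at 51 N. I'll lift and measure how the collar sits in the fingers.

play_rows:
  commands:
    - [0,0,-0.5,0,0,0]
    - [0,0,-1.5,0,0,0]
    - [0,0,-3,0,0,0]
    - [0,0,-3,0,0,0]
    - [0,0,-3,0,0,0]

```text
time: 8.07
tool_pos: [0.4535, -0.2698, 0.089]
tcp_rot: [-3.138, 0.11, 0.004]
wrist_force: [-0.4, -0.1, -2.3]
width: 0.49
grip_force: 51.2
```

play_rows:
  commands:
    - [0,0,-3,0,0,0]
    - [0,0,-1.5,0,0,0]
    - [0,0,-0.5,0,0,0]
    - [0,0,0,0,0,0]
    - [0,0,0,0,0,0]

```text
time: 8.48
tool_pos: [0.4539, -0.27, 0.1376]
tcp_rot: [-3.139, 0.11, 0.003]
wrist_force: [0.5, 0.1, -3.1]
width: 0.491
grip_force: 51.4
```

```bash
python3 - <<'E'
from h import *
s=sensors.read_state();im,ci=snap('wrist','w7');R=Ro.from_rotvec(s['tcp_rot']).as_matrix();print(s['tool_pos'],s['width'],s['grip_force'],s['wrist_force'])
X=s['tool_pos']+R@[0,0,-.034-.0207]; P=proj(ci,X);print('expect px',P,'dia',.044*ci['mtx'][0][0]/(np.array(ci['R'])@X+ci['t'])[2])
for thr in(150,165,175):
  p,e,Y=ring('w7',*P,X[2],r=70,thr=thr);print(p,e,'rel tool mm',R.T@(Y-s['tool_pos'])*1e3)
cv2.imwrite('pics/c7.png',cv2.resize(im[180:400,160:480],(640,440))[:,:,::-1])
E
```

```text
[ 0.45387256 -0.26999767  0.13762933] 0.4913030218631789 51.388987985210406 [ 0.47272567  0.11482559 -3.09633222]
expect px [321.91880245 290.23700226] dia 123.87871175754998
[322.33940125 288.75287628] (108.3442153930664, 114.9986572265625) rel tool mm [  0.58785048   0.15003422 -54.70117091]
[322.7991333  288.51394653] (105.00933837890625, 112.56494903564453) rel tool mm [  0.68239479   0.31319622 -54.70149428]
[324.35202026 291.06301117] (98.54346466064453, 105.14586639404297) rel tool mm [ -0.32751627   0.86437278 -54.70026842]
```

View pics/c7.png

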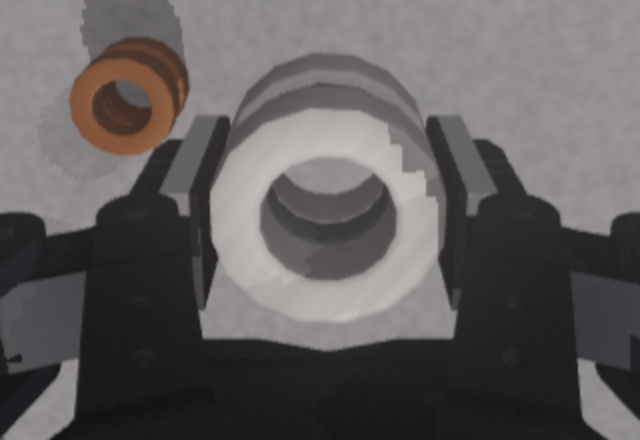

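The collar is held squarely, with its top centre at tool (0.6, 0.2, -54.7) mm. Its underside is 20.7 mm behind the reported TCP. I'll carry it to just short of the post, with the post in the wrist camera's view.

play_rows:
  commands:
    - [0,-1.5,0,0,0,0]
    - [0,-3,0,0,0,0]
    - [0,-4,0,0,0,0]
    - [0,-4,0,0,0,0]
    - [0,-4,0,0,0,0]

```text
time: 8.95
tool_pos: [0.4644, -0.1042, 0.1363]
tcp_rot: [-3.138, 0.113, 0.007]
wrist_force: [1.9, 0.3, -2.9]
width: 0.494
grip_force: 51.5
```

play_rows:
  commands:
    - [0,-4,0,0,0,0]
    - [0,-4,0,0,0,0]
    - [0,-4,0,0,0,0]
    - [0,-4,0,0,0,0]
    - [0,-4,0,0,0,0]

```text
time: 9.37
tool_pos: [0.4783, 0.0952, 0.1365]
tcp_rot: [3.139, -0.11, -0.006]
wrist_force: [1.2, -0.3, -2.9]
width: 0.491
grip_force: 51.5
```

play_rows:
  commands:
    - [0,-4,0,0,0,0]
    - [0,-4,0,0,0,0]
    - [0,-2.5,0,0,0,0]
    - [0.2,-1,0,0,0,0]
    - [0,0,0,0,0,0]

```text
time: 9.78
tool_pos: [0.4894, 0.2098, 0.1367]
tcp_rot: [3.139, -0.105, -0.005]
wrist_force: [0.3, -0.5, -2.4]
width: 0.489
grip_force: 51.6
```

play_rows:
  commands:
    - [0,0,0,0,0,0]
    - [0,0,0,0,0,0]
    - [0,0,0,0,0,0]
    - [0,0,0,0,0,0]

```text
time: 10.12
tool_pos: [0.4903, 0.2066, 0.1386]
tcp_rot: [3.139, -0.113, -0.001]
wrist_force: [-0.6, 0.2, -3.1]
width: 0.493
grip_force: 51.6
```

```bash
python3 - <<'E'
from h import *
s=sensors.read_state();im,ci=snap('wrist','w8');R=Ro.from_rotvec(s['tcp_rot']).as_matrix();print(s['time'],s['tool_pos'],s['width'],s['grip_force'],s['q'],R.round(3))
for n,P in[('post',(.565,.225,.058)),('foot',(.565,.225,.04)),('handle',(.553,.065,.085)),('h1',(.637,.129,.086)),('h2',(.492,.138,.086))]: print(n,proj(ci,P).round(0))
E
```

```text
10.1167 [0.49032609 0.20659851 0.13861518] 0.49266971438069695 51.57517880681553 [ 3.52144007e-01  4.87565310e-02  1.98176073e+00 -2.94409879e-04
  1.11175213e+00  1.99522493e+00] [[ 0.997 -0.072 -0.001]
 [-0.072 -0.997 -0.   ]
 [-0.001  0.001 -1.   ]]
post [287.  88.]
foot [290.  89.]
handle [551.  88.]
h1 [447. -66.]
h2 [429. 195.]
```

View pics/w8.png

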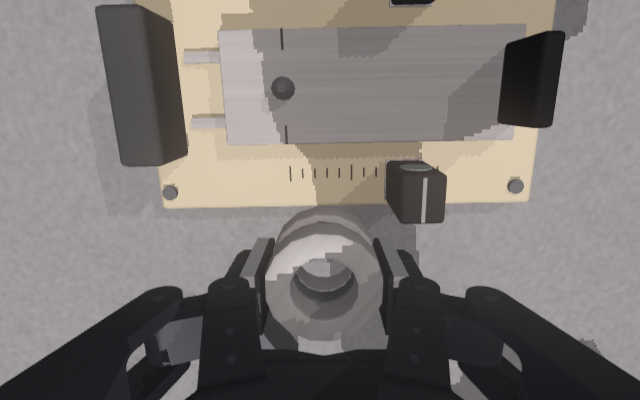

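The view shows:
- Post at (283,88)
- Deck marks near (282,38) and (287,135)
- Handle at (533,80)
- White line of the near housing from (424,178) to (425,222)

I'll refine these numerically.

```bash
python3 - <<'E'
from h import *
g=cv2.cvtColor(cv2.imread('pics/w8.png'),cv2.COLOR_BGR2GRAY);ci=load('w8')
s=sensors.read_state();R=Ro.from_rotvec(s['tcp_rot']).as_matrix();T=np.array(s['tool_pos'])
m=(g[70:108,265:303]<85).astype(np.uint8);n,l,st,c=cv2.connectedComponentsWithStats(m);i=1+np.argmax(st[1:,4]);print('post',c[i]+[265,70],st[i])
pc=c[i]+[265,70]
for z in(.04,.045,.05,.058):print(z,up(ci,*pc,z).round(4))
def dark(v0,v1,u0,u1,sg=1):
    w=np.clip(sg*(np.median(g[v0:v1,u0:u1],1,keepdims=True)-g[v0:v1,u0:u1])-20,0,None).astype(float);return (w*np.arange(u0,u1)).sum()/w.sum(),(v0+v1-1)/2
a=dark(32,48,272,292);b=dark(128,140,276,296);A=up(ci,*a,.04);B=up(ci,*b,.04);print('marks',a,b,A.round(4),B.round(4),'across dir deg',np.degrees(np.arctan2(*(A-B)[1::-1])))
for v in(182,195,205,215):
    w=dark(v-3,v+3,412,436,-1);print('gate line',w,up(ci,*w,.086).round(4))
for v in (28,143):pass
E1=[up(ci,u,v,.04) for u,v in((230,143.5),(505,138))];d=E1[1]-E1[0];print('edge dir',d[:2]/np.hypot(*d[:2]))
# edge find rows at columns
for u in(240,320,400,480):
    col=g[115:160,u].astype(int);print(u,115+np.argmax(np.abs(np.diff(cv2.GaussianBlur(g[115:160,u:u+1],(1,5),0).ravel().astype(int)))), end=' ')
    print(15+np.argmax(np.abs(np.diff(cv2.GaussianBlur(g[15:45,u:u+1],(1,5),0).ravel().astype(int)))))
print(T)
E
```

```text
post [283.01461988  88.28654971] [  6   7  24  23 342]
0.04 [0.5661 0.2298 0.04  ]
0.045 [0.5659 0.2293 0.045 ]
0.05 [0.5657 0.2287 0.05  ]
0.058 [0.5653 0.2279 0.058 ]
marks (np.float64(281.39503707929265), 39.5) (np.float64(285.7216916780355), 133.5) [0.5985 0.2276 0.04  ] [0.5339 0.2311 0.04  ] across dir deg -3.0681103677341266
gate line (np.float64(424.815582141815), 181.5) [0.501  0.1405 0.086 ]
gate line (np.float64(424.13592233009706), 194.5) [0.4924 0.1409 0.086 ]
gate line (np.float64(423.5404929577465), 204.5) [0.4857 0.1413 0.086 ]
gate line (np.float64(422.9432666467602), 214.5) [0.4789 0.1416 0.086 ]
edge dir [-0.05240643 -0.99862584]
240 145 30
320 157 26
400 142 25
480 132 23
[0.4904963  0.20682781 0.13885307]
```

play_rows:
  commands:
    - [1.0,-0.4,0,0,0,-0.0185]
    - [2.2,-0.8,1,0,0,0]
    - [2.2,-0.8,2,0,0,0]
    - [1.4,-0.5,1.5,0,0,0]
    - [0.57,-0.15,0.5,0,0,0]

```text
time: 10.58
tool_pos: [0.567, 0.2304, 0.0866]
tcp_rot: [3.14, -0.081, -0.002]
wrist_force: [-0.2, -0.2, -3.2]
width: 0.483
grip_force: 51.6
```

play_rows:
  commands:
    - [0,0,0,0,0,0]
    - [0,0,0,0,0,0]
    - [0,0,0,0,0,0]
    - [0,0,0,0,0,0]
    - [0,0,0,0,0,0]

```text
time: 11.0
tool_pos: [0.5656, 0.2306, 0.0901]
tcp_rot: [-3.14, 0.081, -0.002]
wrist_force: [-0.3, -0.2, -2.9]
width: 0.488
grip_force: 51.6
```

play_rows:
  commands:
    - [0,0,0,0,0,0]
    - [0,0,0,0,0,0]
    - [0,0,0,0,0,0]
    - [0,0,0,0,0,0]
    - [0,0,0,0,0,0]

```text
time: 11.42
tool_pos: [0.5654, 0.2305, 0.089]
tcp_rot: [-3.141, 0.081, -0.0]
wrist_force: [-0.7, -0.1, -1.8]
width: 0.489
grip_force: 51.6
```

```bash
python3 - <<'E'
from h import *
s=sensors.read_state();im,ci=snap('wrist','w9');R=Ro.from_rotvec(s['tcp_rot']).as_matrix();T=np.array(s['tool_pos']);print(s['time'],T,s['wrist_force'],R.round(4)[:,0])
X=T+R@[.0006,.0002,-.0547];print('collar',X,'tool delta to post cm',100*R.T@(np.array([.566,.2293,.058])-X),'bottom z',X[2]-.034)
g=cv2.cvtColor(im,cv2.COLOR_RGB2GRAY);p=proj(ci,[.5985,.2276,.04]);print('mark pred',p)
u,v=p.astype(int);print('mark found u',[u-10+int(np.argmin(g[v+k,u-10:u+10])) for k in(-6,-3,0,3,6)])
E
```

```text
11.4167 [0.56544005 0.23053957 0.08895427] [-0.71879504 -0.05816097 -1.80983271] [ 0.9987 -0.0516  0.    ]
collar [0.56602713 0.23030892 0.14365429] tool delta to post cm [2.21396029e-03 1.00905644e-01 8.56542917e+00] bottom z 0.10965429186700656
mark pred [324.65706493 154.67128344]
mark found u [np.int64(325), np.int64(325), np.int64(325), np.int64(325), np.int64(325)]
```

Hover is aligned within 1 mm, and the deck mark appears where predicted. Lowering now.

play_rows:
  commands:
    - [0,0.1,1.0,0,0,0]
    - [0,0,1.5,0,0,0]
    - [0,0,1.5,0,0,0]
    - [0,0,1,0,0,0]
    - [0,0,0.3,0,0,0]

```text
time: 11.88
tool_pos: [0.5633, 0.2287, 0.0328]
tcp_rot: [3.139, -0.081, -0.007]
wrist_force: [-0.6, 0.5, -3.5]
width: 0.493
grip_force: 51.6
```

play_rows:
  commands:
    - [0,0,0,0,0,0]
    - [0,0,0.4,0,0,0]
    - [0,0,0.4,0,0,0]
    - [0,0,0.3,0,0,0]
    - [0,0,0.1,0,0,0]

```text
time: 12.3
tool_pos: [0.5654, 0.2296, 0.0237]
tcp_rot: [-3.141, 0.081, 0.0]
wrist_force: [-1.0, -0.1, -2.3]
width: 0.491
grip_force: 51.6
```

play_rows:
  commands:
    - [0,0,0,0,0,0]
    - [0,0,0,0,0,0]
    - [0,0,0.2,0,0,0]
    - [0,0,0.1,0,0,0]
    - [0,0,0.1,0,0,0]

```text
time: 12.72
tool_pos: [0.5655, 0.2296, 0.0199]
tcp_rot: [-3.14, 0.081, -0.0]
wrist_force: [0.3, -1.0, -3.1]
width: 0.491
grip_force: 51.6
```

play_rows:
  commands:
    - [0,0,0,0,0,0]
    - [0,0,0,0,0,0]
    - [0,0,0,0,0,0]

```text
time: 12.97
tool_pos: [0.5654, 0.2295, 0.0199]
tcp_rot: [-3.141, 0.081, -0.0]
wrist_force: [0.5, 0.1, -2.4]
width: 0.492
grip_force: 51.6
```

play_rows:
  commands:
    - [0,0,0.07,0,0,0]
    - [0,0,0.07,0,0,0]
    - [0,0,0,0,0,0]
    - [0,0,0,0,0,0]

```text
time: 13.3
tool_pos: [0.5657, 0.2296, 0.0193]
tcp_rot: [-3.14, 0.081, -0.001]
wrist_force: [-2.5, -0.8, 3.6]
width: 0.488
grip_force: 52.2
```

The collar is on the deck: the force turned to 3.6 N up at the expected height. Releasing now.

play_rows:
  commands:
    - [0,0,0,0,0,0]
    - [0,0,0,0,0,0]
    - [0,0,0,0,0,0]
    - [0,0,0,0,0,0]
    - [0,0,0,0,0,0]
  grip: 0.25

```text
time: 13.72
tool_pos: [0.5655, 0.2296, 0.0184]
tcp_rot: [-3.14, 0.081, -0.0]
wrist_force: [0.3, -0.6, 0.9]
width: 0.75
grip_force: 0.0
```

play_rows:
  commands:
    - [0,0,-0.5,0,0,0]
    - [0,0,-1.5,0,0,0]
    - [0,0,-2.5,0,0,0]
    - [0,0,-3,0,0,0]
    - [0,0,-3,0,0,0]

```text
time: 14.13
tool_pos: [0.5647, 0.2293, 0.1241]
tcp_rot: [3.14, -0.081, -0.002]
wrist_force: [1.6, -0.1, 0.2]
width: 0.754
grip_force: 0.0
```

play_rows:
  commands:
    - [0,0,-2,0,0,0]
    - [0,0,-1,0,0,0]
    - [0,0,0,0,0,0]
    - [0,0,0,0,0,0]
    - [0,0,0,0,0,0]

```text
time: 14.55
tool_pos: [0.5641, 0.2291, 0.1515]
tcp_rot: [3.139, -0.081, -0.005]
wrist_force: [0.4, 0.1, 0.1]
width: 0.749
grip_force: 0.0
```

```bash
python3 - <<'E'
from h import *
s=sensors.read_state();im,ci=snap('wrist','w10');R=Ro.from_rotvec(s['tcp_rot']).as_matrix();print(s['time'],s['tool_pos'],s['width'],s['grip_force'])
P=proj(ci,[.566,.2293,.074]);print('pred',P,.044*352.6/(np.array(ci['R'])@[.566,.2293,.074]+ci['t'])[2])
for thr in(145,155,165,175):
    p,e,Y=ring('w10',*P,.074,r=45,thr=thr);print(thr,p,e,Y)
a=im[130:330,220:420]; g=cv2.cvtColor(im,cv2.COLOR_RGB2GRAY);u,v=P.astype(int);print(g[v-36:v+37:6,u-36:u+37:4])
E
```

```text
14.55 [0.56414383 0.22906355 0.15148035] 0.7488976328297169 0.0
pred [322.16882899 192.12424587] 61.47744118971374
145 [408.30050659 656.84399414] (84.14796447753906, 1053.8026123046875) [0.0274694  0.16183154 0.074     ]
155 [330.37995911 356.13458252] (56.983055114746094, 432.2939453125) [0.42711857 0.22992174 0.074     ]
165 [297.67338181 227.3784256 ] (44.44145965576172, 81.98383331298828) [0.54018989 0.24870805 0.074     ]
175 [300.08493042 233.28353119] (36.55784225463867, 47.91676330566406) [0.53547421 0.24725784 0.074     ]
[[140 133 133 133 134 132 132 131 106 111 118 120 130 130 130 130 129 129
  129]
 [178 131 131 131 130  98 120 103 106 103 104 104 125 112 127 128 127 128
  127]
 [178 130 131 130 111 124 132 132 131 129 132 131 132 133 108 116 123 123
  124]
 [176 176 147  97 131 131 130 129 126 125 128 127 128 127 126 117 123 123
  125]
 [179 166 157 131 130 130 122  67  67  69  68  64 103 124 128 130 112 127
  128]
 [169 169 128 130 132 125 117  68  69  75  70  63 115  92 129 127 129 129
  129]
 [166 167 125 132 130 104  86 115  63  64  61 112  91  68 127 128 126 126
  126]
 [167 167 125 129 133 134  90  87  92  90  89  91  66  93 128 124 129 128
  128]
 [167 167 167 131 131 133 133 105 101  92  90  89 104 130 124 127 127 128
  128]
 [168 168 168 169 128 132 130 129 134 136 134 129 130 125 127 128 129 129
  129]
 [169 169 169 170 169 157 124 131 132 130 128 128 126 124 130 131 129 129
  129]
 [167 168 169 168 169 169 169 169 181  82 131 131 132 131 131 131 131 131
  131]
 [186 187 186 186 186 187 186 184 184 136 125 125 124 124 124 123 123 122
  123]]
```

The collar has been let go: grip force is 0 and its outline is centred at the predicted pixel. Next I'll move over the handle, 163 mm back along the travel.

play_rows:
  commands:
    - [0,2.0,0,0,0,0]
    - [0,3.8,0,0,0,0]
    - [0,4,0,0,0,0]
    - [0,4,0,0,0,0]
    - [0,2.5,0,0,0,0]
  grip: 0.4

```text
time: 15.02
tool_pos: [0.555, 0.0637, 0.1511]
tcp_rot: [3.139, -0.082, -0.006]
wrist_force: [0.2, -0.2, 0.3]
width: 0.599
grip_force: 0.0
```

play_rows:
  commands:
    - [0,0,0,0,0,0]
    - [0,0,0,0,0,0]
    - [0,0,0,0,0,0]
    - [0,0,0,0,0,0]
    - [0,0,0,0,0,0]

```text
time: 15.43
tool_pos: [0.5568, 0.068, 0.153]
tcp_rot: [-3.14, 0.079, 0.001]
wrist_force: [0.6, 0.7, -0.9]
width: 0.6
grip_force: 0.0
```

```bash
python3 - <<'E'
from h import *
s=sensors.read_state();im,ci=snap('wrist','w11');print(s['time'],s['tool_pos'],s['tcp_rot'],s['width'])
g=cv2.cvtColor(im,cv2.COLOR_RGB2GRAY)
ex=np.array([.0535,.9986,0]);ey=np.array([-.9986,.0535,0]);H=np.array([.5573,.0665,.085])
for a in(-.007,.007):
    print('handle corners',[proj(ci,H+a*ex+b*ey).round(0) for b in(-.028,.028)])
# handle top vs surroundings: scan along travel at some across offsets
for b in(-.02,-.01,0):
    l=[tuple(proj(ci,H+a*ex+b*ey).astype(int)) for a in np.arange(-.03,.031,.002)];print(b,[int(g[v,u]) for u,v in l])
print('collar top pred',proj(ci,[.566,.2293,.074]).round(0))
for nm,G in(('near',[.490,.1410,.086]),('far',[.634,.133,.086])): print(nm,proj(ci,G).round(0))
u,v=proj(ci,[.634,.133,.086]).astype(int)
print(g[max(v-30,0):v+31:4,max(u-30,0):u+31:3] if v>-20 else 'out')
E
```

```text
15.4333 [0.55681132 0.06797707 0.15296906] [-3.14038426e+00  7.86809868e-02  1.36115234e-03] 0.5997335757718304
handle corners [array([335., 157.]), array([335., 236.])]
handle corners [array([315., 157.]), array([315., 236.])]
-0.02 [149, 181, 205, 204, 204, 205, 204, 204, 204, 204, 204, 199, 59, 60, 60, 59, 60, 59, 57, 111, 110, 110, 110, 109, 110, 122, 122, 122, 121, 121, 121]
-0.01 [149, 183, 205, 205, 205, 205, 205, 206, 205, 205, 204, 203, 62, 63, 64, 62, 62, 61, 58, 165, 164, 164, 164, 164, 163, 163, 164, 163, 164, 163, 165]
0 [148, 181, 207, 180, 181, 181, 180, 180, 180, 180, 181, 178, 64, 66, 67, 65, 64, 66, 62, 163, 163, 164, 163, 164, 163, 163, 163, 163, 163, 163, 162]
collar top pred [ 99. 193.]
near [229. 290.]
far [214.  87.]
[[101 103 106 104 102 101 100  99 100 101 100 102 102 101 114 123 118 110
   90 100 101]
 [102 101 105  67  57  56  54  62  65  62  62  63  63  62  65  69  77 109
   89 101 101]
 [142 141  66  57  58  55  56  57  73 153  72  58  59  57  60  58  57  50
   44  87 140]
 [141 141  78  56  57  57  57  57  66 157  88  57  58  59  58  58  58  52
   43  44
[... 374 characters left out ...]
1  53  57  56  56  56  57 103 152  57  57  57  59  59  59  55
   45  47  46]
 [141 141 141  55  56  56  58  56  57  68 153  57  55  57  56  58  58  55
   46  46  46]
 [140 140 141  58  57  57  57  57  57  57 153  59  57  56  57  58  58  56
   48  47  47]
 [141 134 124  66  57  55  54  57  57  58 153  66  58  57  58  57  59  56
   50  47  47]
 [142 125 124  83  56  55  56  57  56  57 153  72  57  57  57  57  58  56
   49  47  46]
 [125 124 125 104  56  58  55  56  57  57 153 113  58  58  57  57  58  56
   51  46  47]
 [125 125 125 125  51  53  52  53  52  51  97  69  51  52  53  52  52  53
   48  46  46]
 [124 124 125 124 125 124 124 124 125 126 128 129 136 137 131 131 130 129
  126 126 127]]
```

Handle measured at the predicted place, with its faces at ±7 mm. Lowering onto it.

play_rows:
  commands:
    - [0,0.1,1.5,0,0,0]
    - [0,0,3,0,0,0]
    - [0,0,3,0,0,0]
    - [0,0,2.5,0,0,0]
    - [0,0,1.5,0,0,0]

```text
time: 15.9
tool_pos: [0.5547, 0.0666, 0.0353]
tcp_rot: [3.14, -0.079, -0.007]
wrist_force: [-0.6, -0.5, -0.3]
width: 0.601
grip_force: 0.0
```

play_rows:
  commands:
    - [0,0,0.7,0,0,0]
    - [0,0,0.4,0,0,0]
    - [0,0,0,0,0,0]
    - [0,0,0,0,0,0]
    - [0,0,0,0,0,0]

```text
time: 16.32
tool_pos: [0.5584, 0.066, 0.0291]
tcp_rot: [-3.14, 0.081, -0.004]
wrist_force: [-0.7, -0.2, -0.1]
width: 0.599
grip_force: 0.0
```

```bash
python3 - <<'E'
from h import *
s=sensors.read_state();print(s['time'],s['tool_pos'],s['width'],s['wrist_force'])
g=cv2.cvtColor(cv2.imread('pics/w11.png'),cv2.COLOR_BGR2GRAY);ci=load('w11');ex=np.array([.0535,.9986,0])
for nm,G in(('near',(229,290)),('far',(213,87))):
    u,v=G
    for k in(-14,0,14):
        r=g[v+k,u-18:u+18].astype(float);w=np.clip(r-95,0,None);w[:6]=w[-6:]=0
        if w.sum()>0: c=(w*np.arange(u-18,u+18)).sum()/w.sum();X=up(ci,c,v+k,.086);print(nm,round(c,1),v+k,X.round(4),'along from post',round(float(ex@(X-[.566,.2293,.086])),4))
E
```

```text
16.3167 [0.55844853 0.06603792 0.02906491] 0.5989883871189969 [-0.71737257 -0.23667501 -0.08514514]
near 232.0 276 [0.5016 0.1373 0.086 ] along from post -0.0953
far 212.2 73 [0.6422 0.1332 0.086 ] along from post -0.0919
far 213.2 87 [0.6338 0.1336 0.086 ] along from post -0.0919
far 214.2 101 [0.6252 0.1341 0.086 ] along from post -0.0919
```

Both lines give a pull of 92 mm. Gripping the handle.

play_rows:
  commands:
    - [0,0,0,0,0,0]
    - [0,0,0,0,0,0]
    - [0,0,0,0,0,0]
    - [0,0,0,0,0,0]
    - [0,0,0,0,0,0]
  grip: 1
  force: 70

```text
time: 16.73
tool_pos: [0.5576, 0.0663, 0.0285]
tcp_rot: [-3.14, 0.082, -0.002]
wrist_force: [-1.5, 3.5, 5.3]
width: 0.156
grip_force: 68.9
```

play_rows:
  commands:
    - [0,0,0,0,0,0]
    - [0,0,0,0,0,0]
    - [0,0,0,0,0,0]

```text
time: 16.98
tool_pos: [0.5576, 0.0663, 0.0285]
tcp_rot: [-3.14, 0.082, -0.002]
wrist_force: [-1.1, 2.4, 5.6]
width: 0.155
grip_force: 69.1
```

play_rows:
  commands:
    - [0,0.2,0,0,0,0]
    - [0,0.4,0,0,0,0]
    - [0,0.6,0,0,0,0]
    - [0,0.8,0,0,0,0]
    - [0,1.0,0,0,0,0]

```text
time: 17.4
tool_pos: [0.5561, 0.0373, 0.0284]
tcp_rot: [-3.138, 0.081, -0.002]
wrist_force: [-0.7, 6.7, 5.1]
width: 0.156
grip_force: 69.0
```

play_rows:
  commands:
    - [0,1.0,0,0,0,0]
    - [0,1.0,0,0,0,0]
    - [0,0.8,0,0,0,0]
    - [0,0.6,0,0,0,0]
    - [0,0.4,0,0,0,0]

```text
time: 17.82
tool_pos: [0.554, -0.0008, 0.0284]
tcp_rot: [-3.138, 0.083, -0.002]
wrist_force: [-1.3, 8.4, 6.8]
width: 0.152
grip_force: 69.1
```

play_rows:
  commands:
    - [0,0.4,0,0,0,0]
    - [0,0.4,0,0,0,0]
    - [0,0.3,0,0,0,0]
    - [0,0.2,0,0,0,0]
    - [0,0.1,0,0,0,0]

```text
time: 18.23
tool_pos: [0.5533, -0.0141, 0.0285]
tcp_rot: [-3.137, 0.083, -0.002]
wrist_force: [-1.7, 10.0, 6.3]
width: 0.152
grip_force: 69.1
```

play_rows:
  commands:
    - [0,0,0,0,0,0]
    - [0,0,0,0,0,0]
    - [0,0,0,0,0,0]
    - [0,0,0,0,0,0]
    - [0,0,0,0,0,0]

```text
time: 18.65
tool_pos: [0.5533, -0.014, 0.0285]
tcp_rot: [-3.137, 0.082, -0.002]
wrist_force: [-2.3, 9.4, 6.3]
width: 0.151
grip_force: 69.2
```

```bash
python3 - <<'E'
from h import *
s=sensors.read_state();print(s['time'],s['tool_pos'],s['width'],s['grip_force'],s['wrist_force'])
im,ci=snap('wrist','w12');t,ct=snap('top','t12')
T=np.array(s['tool_pos']);ex=np.array([.0535,.9986,0]);d=ex@(T-[.5576,.0663,.0285]);print('pulled',d)
# collar ring by template across images: predicted px
C=np.array([.566,.2293,.074])+d*ex;M=np.array([.566,.2293,.04])+d*ex;ey=np.array([-.9986,.0535,0])
print('collar pred wrist',proj(ci,C).round(1),'top',proj(ct,C).round(1))
g=cv2.cvtColor(im,cv2.COLOR_RGB2GRAY)
for b in(-.033,-.036,.033,.036): # deck marks
    l=[proj(ci,M+b*ey+a*ex) for a in np.arange(-.012,.0121,.001)];print('mark',b,np.array(l[12]).round(0),[int(cv2.getRectSubPix(g,(1,1),tuple(map(float,q)))[0,0]) if 0<=q[0]<640 and 0<=q[1]<400 else -1 for q in l])
gt=cv2.cvtColor(t,cv2.COLOR_RGB2GRAY)
for nm,G in(('near',[.490,.1410,.086]),('far',[.634,.1335,.086])): print(nm,proj(ci,G).round(0),proj(ct,G).round(1))
u,v=proj(ct,C).astype(int);print(gt[v-10:v+11,u-12:u+13])
E
```

```text
18.65 [ 0.55333742 -0.01403319  0.02845071] 0.1513816100937553 69.17571187019348 [-2.32029283  9.39936659  6.25937483]
pulled -0.0804487742219723
collar pred wrist [-105.9  277.6] top [236.1 186.8]
mark -0.033 [-40. 175.] [-1, -1, -1, -1, -1, -1, -1, -1, -1, -1, -1, -1, -1, -1, -1, -1, -1, -1, -1, -1, -1, -1, -1, -1, -1]
mark -0.036 [-42. 168.] [-1, -1, -1, -1, -1, -1, -1, -1, -1, -1, -1, -1, -1, -1, -1, -1, -1, -1, -1, -1, -1, -1, -1, -1, -1]
mark 0.033 [ -5. 305.] [119, 120, 119, 119, 119, 119, 119, 119, 119, 118, -1, -1, -1, -1, -1, -1, -1, -1, -1, -1, -1, -1, -1, -1, -1]
mark 0.036 [ -3. 310.] [118, 118, 118, 117, 117, 117, 117, 117, 117, 117, 90, -1, -1, -1, -1, -1, -1, -1, -1, -1, -1, -1, -1, -1, -1]
near [-56. 453.] [237.7 214.8]
far [-192.   73.] [242.2 157. ]
[[ 83  82  82  82  82  83  82  83  82  81  83  82  82  84  84  52  78  99
  104  98  96  96  97  94 129]
 [ 82  82  83  83  83  84  83  82  82  83  83  83  81  83  84  52  80  95
   94  94  94  94  94  92 130]
 [ 83  82  82  81  81  82  82  82  81  81  81  81  80  81  90  66  84  95
   95  94  94  94  94  91 128]
 [ 82 
[... 1184 characters left out ...]
72  53  76  59  36  41  41  34  60  88
   95  97  87  76  66  84  93]
 [ 99  90  84  85  87  95  97  98  93  69  79  66  39  36  35  48  82  95
   96  95  74  78  66  89  99]
 [ 86  83  82  81  81  89  96  97  97  89  90  84  71  58  76  87  91  96
   98  82  71  79  71  90  87]
 [ 82  82  82  83  83  76  89  97  94  95  96  96  94  90  95  96  97  99
   89  68  83  75  77  80  61]
 [ 83  83  83  82  83  78  81  88  93  96  98  98  99  97  97  97  99  85
   67  73  82  70  78  64  46]
 [ 84  81  83  82  83  82  83  76  77  90  98  99  98  98  90  85  78  67
   81  84  67  77  70  51  44]
 [ 83  82  81  82  83  82  83  79  75  72  74  72  72  70  66  68  65  72
   77  71  74  83  61  45  48]]
```

play_rows:
  commands:
    - [0,0.2,0,0,0,0]
    - [0,0.35,0,0,0,0]
    - [0,0.35,0,0,0,0]
    - [0,0.2,0,0,0,0]
    - [0,0.07,0,0,0,0]

```text
time: 19.17
tool_pos: [0.5527, -0.0256, 0.0285]
tcp_rot: [-3.137, 0.083, -0.002]
wrist_force: [-0.8, 11.0, 6.6]
width: 0.151
grip_force: 69.2
```

play_rows:
  commands:
    - [0,0,0,0,0,0]
    - [0,0,0,0,0,0]
    - [0,0,0,0,0,0]
    - [0,0,0,0,0,0]
    - [0,0,0,0,0,0]

```text
time: 19.58
tool_pos: [0.5527, -0.0255, 0.0284]
tcp_rot: [-3.137, 0.082, -0.002]
wrist_force: [-0.8, 9.8, 7.7]
width: 0.157
grip_force: 69.2
```

```bash
python3 - <<'E'
from h import *
s=sensors.read_state();print(s['time'],s['tool_pos'],s['width'],s['grip_force'],s['wrist_force'])
t,ct=snap('top','t13');sc,cs=snap('scene','s13')
ex=np.array([.0535,.9986,0]);d=ex@(np.array(s['tool_pos'])-[.5576,.0663,.0285]);print('pulled',d)
C=np.array([.566,.2293,.074])+d*ex
gt=cv2.cvtColor(t,cv2.COLOR_RGB2GRAY).astype(float)
al=lambda u,v,z:float(ex@(up(ct,u,v,z)-[.566,.2293,0]))
u,v=proj(ct,C);u,v=int(u),int(v)
# dark bore+post blob
sub=gt[v-6:v+10,u-7:u+9];print('px',u,v)
m=(sub<80).astype(np.uint8);n,l,st,c=cv2.connectedComponentsWithStats(m);i=1+np.argmax(st[1:,4]);p=c[i]+[u-7,v-6];print('bore blob',p,st[i],'world z=.074',up(ct,*p,.074).round(4),'along',al(*p,.074))
for nm,G in(('near',[.490,.1410,.086]),('far',[.634,.1335,.086])):
    a,b=proj(ct,G).astype(int);print(nm,a,b);print(gt[b-5:b+8:1,a-8:a+9].astype(int))
E
```

```text
19.5833 [ 0.55271904 -0.02550577  0.02843622] 0.1566522174435864 69.24592852592468 [-0.78746863  9.78804501  7.65891584]
pulled -0.09193836924599226
px 240 186
bore blob [240.84615385 187.6025641 ] [ 3  3 10 10 78] world z=.074 [0.5595 0.1371 0.074 ] along -0.09242485279626722
near 237 214
[[ 98  99 100  87  71  65  66  71  79  74  72  71  71  78  87  98 101]
 [ 98  99  92  62  37  33  34  35  85  74  45  40  39  45  53  72  96]
 [ 99 100  86  51  34  36  37  33  94  82  44  36  37  37  35  38  70]
 [ 98  99  94  61  34  38  39  35 110  86  41  41  38  39  37  29  35]
 [ 98  99  98  65  35  38  38  33 116  87  36  38  41  38  38  29  21]
 [110 112  92  54  36  38  38  33 116  87  35  38  40  40  35  31  23]
 [105 113  91  51  37  38  39  44 111  83  36  39  40  39  36  27  26]
 [ 90 106  85  42  36  38  37  52 101  75  36  38  41  39  34  26  26]
 [ 77 101  83  41  37  38  37  52  97  74  36  38  38  40  32  26  26]
 [105 105  74  39  37  36  37  67 102  73  35  38  40  40  33  26  25]
 [109 103  71  38  37  38  36  74  99  68  36  41  42  39  31  26  22]
 [101 101  67  35  38  38  3
[... 350 characters left out ...]
 57  37  35  36  35  67  94  68  36  37  39  39  28  29  71]
 [107 110  77  38  38  37  34  73  89  60  37  38  36  39  30  24  55]
 [115 119  82  40  36  37  34  71  85  59  37  39  41  38  32  24  30]
 [113 116  77  35  39  38  35  88  82  50  36  39  40  39  32  25  23]
 [113 116  75  31  36  35  35  94  81  43  36  38  38  37  27  23  22]
 [113 116  77  32  37  36  33  93  82  44  37  39  39  37  31  25  24]
 [114 105  65  33  37  37  32 109  86  40  37  37  39  36  28  26  23]
 [115  99  60  35  36  36  31 116  88  35  37  38  39  35  28  26  22]
 [108  91  54  32  36  35  33 104  79  37  38  40  41  32  26  26  22]
 [104  94  59  25  27  30  28  61  49  33  34  34  33  30  27  26  19]]
```

All the checks agree within about 1 mm:
- The pull is 92 mm.
- Both gate lines appear where predicted.
- The collar is on the post and level with the lines.
- The handle is held at 69 N, and the stage is still.

Handing in.

```bash
python3 -c "
from workcell import order
print(order.finish_job())"
```

```text
the job is handed in; nothing more can be done
None
```

The collar sits over the post on the deck, let go. The stage is pulled out 92 mm and held by its handle with the post within about 1 mm of the white lines, and the job is handed in; no verdict came back.

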